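Square up a stack of cell frames and log the batch

TASK

Take the pressure plate off the stacking fixture and park it on the mat, then stack all the loose window frames on the fixture's bed, flat on one another, with their long sides flush against the near (long) fence and their short sides flush against the side fence. Put the pressure plate on top of the stack, squared against the same two fences, and then swing the batch counter's sprung lever to its stop and let it spring back. Leave the cell tray, meter, screwdriver and tape where they are.

Things in the scene. Friction and masses are not known exactly. Their poses are not given: they have to be found in the camera images.
- fixture: stacking fixture fixed to the bench: aluminium base plate 140 (x) x 180 (y) x 12 mm, its top is the bed, 12 mm above the bench; two fences at right angles on it, the long one on the side near the robot (-x), the other on the left (+y), 14 mm thick and 65 mm high above the bed. Origin: centre of its underside
- counter: batch counter: grey box 90 (x) x 80 (y) x 50 mm fixed to the bench, with blank number windows and a lever on top. Origin: centre of its underside
- corner (a point): inner corner of the fixture, on the bed surface, axes as the fixture (z up). The near fence runs 160 mm along -y (its inner face is x = 0), the side fence 114 mm along +x (inner face y = 0). The bed reaches 120 mm along +x and 160 mm along -y; those sides are open. A part lying with its long side on the near fence and short side on the side fence has its centre at x = +45, y = -65 mm
- mat_center (a point): centre of the thin black rubber parking mat (120 x 160 mm, 1 mm high, look only, long side along world y) on the bench between the robot and the fixture; always free at the start
- frame1: aluminium window frame 130 (own x) x 90 (own y) x 10 mm, 0.15 kg, lying flat; two windows, each 44 x 66 mm, leave a rim 11-12 mm wide and across the middle a web 20 mm wide (x), 66 mm long (y), to be pinched with a finger in each window. Origin: centre of the underside, under the web. A half turn makes no difference. 3 to 5 of the five frames are present
- frame2: window frame, same as frame1
- frame3: window frame, same as frame1
- frame4: window frame, same as frame1
- frame5: window frame, same as frame1
- press: steel pressure plate 130 (own x) x 90 (own y) x 10 mm, about 0.45 kg, with a black bar handle over its centre: bar 14 mm thick (x), 66 mm long (y), 12 mm high, its top 42 mm above the underside, on a foot near each end. Origin: centre of the underside. At the start it lies on the fixture bed. A half turn makes no difference
- lever (a joint): angle of the batch counter's lever, rad: 0 at rest, 1.0 at its stop. Spring-loaded: it takes about 1 N at the pin to start and about 4 N at the stop, and it springs back to 0 when let go
- lever_pivot (a point): point on the lever's upright pivot axis, 80 mm above the bench (the height of the pin's middle), axes as the counter, whose centre lies 8 mm to +x. The lever swings counter-clockwise seen from above; at rest it points 0.5 rad clockwise of -x (pin to -x and +y), at its stop 0.5 rad past -x (pin to -x and -y)
- lever_pin (a point): upright black pin at the lever's end, 14 mm in diameter, 36 mm high, from 58 to 94 mm above the bench, 95 mm from the pivot axis; this point is on its axis 80 mm above the bench. It can be pushed sideways from above the bench or pinched
- cell_tray: bystander: grey tray 86 x 164 x 50 mm full of steel battery cells standing 16 mm proud; origin under its centre
- meter: bystander: black hand-held meter 150 x 75 x 32 mm with a small screen; origin under its centre
- driver: bystander: screwdriver 190 mm long lying on the bench
- tape: bystander: grey roll of tape, 90 mm across, 24 mm high, lying flat; origin under its centre
Not all that is in view belongs to the job. Leave any brown look-alike of the frame4 alone.

How it is judged:
By the outcome, as a careful person would: the job done as asked, in the order asked, and still so for the second after the job is handed in, with the robot touching nothing.
Of frame1, frame2, frame3, frame4, frame5 only 3 to 5 are there at a start; the rules pass over those that are not, and their reading is None.
At some moment in a run one of frame1, frame2, frame3, frame4, frame5, press may be knocked a few centimetres aside while the robot is not near it.
It also fails if it takes over 210 s, if anything falls off the work surface, if the arm or the gripper's body presses on something with over 40 N, if the wrist force passes 120 N, or if a joint passes its speed limit or range.

ROBOT

A 6-joint arm with a two-finger parallel gripper is mounted at the origin on the work surface. World frame = base frame: x ahead of the robot, y to its left, z up, the work surface at z = 0. Lengths are in m, angles in rad, forces in N, time in s.
With the tool pointing down it reaches from about 0.3 to 0.775 m from the base axis. Payload 14.6 kg.
Tool frame: the origin (TCP) lies between the finger pads; the fingertips stand 17 mm ahead of it and the grasp point (between the pads) lies 2 mm behind it (robot.nose_length is the distance from the TCP to the fingertips, in m); z points along the fingers, y is the direction in which the jaws open and shut (so a half turn about z gives the same grasp; the last joint's range is limited). The gripper opens to 94 mm and grips with 3 to 60 N. Pads are 16 mm wide; open, the fingers measure 119 mm over their backs; the gripper's body (75 mm by 177 mm) begins 78 mm behind the grasp point.
Start: joints at [-1.368, 0.3, 1.521, -0, 1.321, -0.067], TCP at [0.147, -0.53, 0.222] pointing down, gripper open.
Joint ranges: [-3.03, 3.03], [-0.79, 2.21], [0.23, 2.52], [-1.04, 4.18], [0, 3.07], [-2.55, 2.55]. Speed limits (rad/s): [2.22, 2.22, 2.57, 3.14, 3.14, 3.14].

INTERFACE

Orientations are given as a rotation vector (axis times angle).
In Python, from bench import telemetry, optics, robot gives the robot as it stands.
- The arm moves only by the shell command python3 -m creep 'ROWS'. ROWS is JSON, a list that holds one entry, the list of rows, each a list of 7 numbers: the shift along the tool's x, y, z as a fraction of full scale, then the turn, a rotation vector about the tool's x, y, z as a fraction of full scale, then the opening, from 0 (shut) to 1 (fully open). In form: [[[dx, dy, dz, ax, ay, az, fingers], ...]]. A call has 1 to 8 rows; each row is the pose to reach, as a shift and turn from the pose commanded when the call began, along the tool's axes at that moment, turning the shorter way round; what a row does not reach only later rows make up. Full scale, the value 1, is 300 mm for a shift and 180 degrees for a turn. A row lasts 1/8 s, in which the tool goes at most 62.5 mm and 10.7 degrees, less where a joint would pass 70% of its speed; a pose out of reach is approached as far as the arm can. A call with a number of a shift or a turn outside -1 to 1 is refused whole. A call with a gripper value outside its range is refused whole. The fingers move at their own pace and stop on an object; the grip force is fixed at half the most. Time passes only in rows, so rows that repeat a pose let the fingers close. It gives the time, the measured TCP pose, the force and the opening at its end, in the units of the state.
- telemetry.observe(): the state, without advancing time (a new reading comes with each control period).
- optics.get_image(name): name is "scene" or "top" or "wrist"; returns a dict with "frame" (384x512x3 uint8, blue, green, red), "range_z" (384x512 float32, m along the optical axis (not along the pixel's ray), 0 where there is no reading), "mtx" (3x3 intrinsics, pixels), "R" (3x3) and "t" (3): a world point X has camera coordinates R X + t. Camera axes: x right, y down, z forward; pixel columns grow to the right and rows downward; lengths in m; the calibration is good to about 2 mm. A picture is of the moment at which its call begins.
- robot.finish_job(): hands the job in, once; it reports no verdict.
The state is a dict: "time_s": time; "q": joint angles; "qd": joint speeds; "joint_efforts": joint torques, N m; "eef_pos": TCP position; "ee_rot": TCP orientation; "contact_force": force on the tool from outside, world axes, zero at the start; "ft_torque": the same for the moment, N m; "gripper_width": opening from 0.0 (shut) to 1.0 (fully open).
Only numpy, scipy, OpenCV 4.12 (cv2) and the standard library are available. Lean on these libraries where they do the work, as an engineer would, in place of code of your own. Each camera call takes 0.05 s, during which the arm holds its last target. There are 200 camera calls.

## Working session

There is one attempt and no reset: what is moved stays moved. The work goes in short steps, Python scripts to look and compute and a shell command to move; the robot and the scene stay as the last step left them, time stands still between calls to the robot, and variables do not carry over. Pictures are saved under pics/ and viewed, about 12 in all and at most 16, crops included, and the job is handed in when it is done.

```bash
ls; mkdir -p pics; python3 - <<'E'
from bench import telemetry, optics, robot
import cv2
print(telemetry.observe())
for n in("scene","top"):
    d=optics.get_image(n); cv2.imwrite(f"pics/{n}0.png",d["frame"]); 
    print(n,d["mtx"],d["R"],d["t"],(d["range_z"]>0).mean())
E
```

```text
pics
{'time_s': 0.0, 'q': array([-1.36757088e+00,  3.00452802e-01,  1.52155896e+00, -2.37938359e-05,
        1.32069152e+00, -6.65943005e-02]), 'qd': array([ 0.00077654,  0.00058501, -0.00028019,  0.00086096,  0.00024532,
        0.00029657]), 'joint_efforts': array([-1.79866092e-04, -5.31812167e+01, -3.52737522e+01,  7.08525768e-02,
        2.44601921e-02, -1.08668087e-04]), 'eef_pos': array([ 0.14655419, -0.52987339,  0.22190571]), 'ee_rot': array([-3.11194878e+00, -4.22407723e-01,  1.55156759e-04]), 'contact_force': array([ 0.70946741,  0.20195138, -0.02587193]), 'ft_torque': array([ 0.00443187, -0.00678974,  0.01028031]), 'gripper_width': 1.0023268142855417}
scene [[483.41849932   0.         251.6205203 ]
 [  0.         483.41849932 193.18731373]
 [  0.           0.           1.        ]] [[-0.31221953  0.94967942 -0.02505935]
 [ 0.55191322  0.15985246 -0.81843692]
 [-0.77324689 -0.26936258 -0.57404969]] [ 0.18147567 -0.20028253  1.72549373] 0.9958445231119791
top [[386.08591021   0.         257.84072428]
 [  0.         386.08591021 191.15713555]
 [  0.           0.           1.        ]] [[-0.02538282 -0.99965633  0.00655243]
 [-0.98870021  0.02413486 -0.14795065]
 [ 0.14774166 -0.01023379 -0.98897304]] [-0.01176757  0.51958748  1.3383889 ] 0.9959462483723959
```

View pics/top0.png

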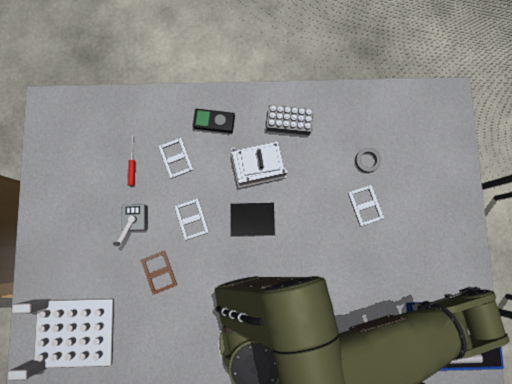

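View pics/scene0.png

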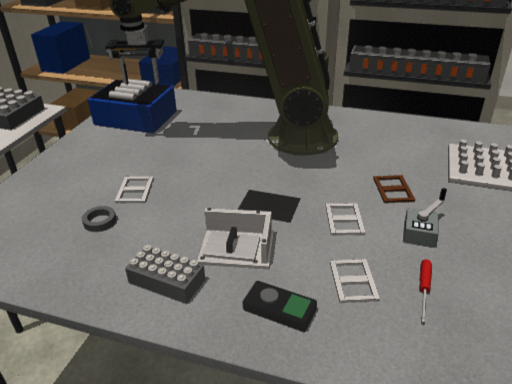

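```bash
cat > lib.py <<'E'
import numpy as np, cv2
from scipy.spatial.transform import Rotation as Rn
from bench import telemetry, optics, robot
def Rd(psi): c,s=np.cos(psi),np.sin(psi); return np.array([[c,s,0],[s,-c,0],[0,0,-1.]])
def rel(p0,psi0,p,psi):
    """row numbers from pose (p0,psi0) to (p,psi), tool down"""
    d=Rd(psi0).T@(np.array(p)-p0)/.3
    a=(psi0-psi+np.pi)%(2*np.pi)-np.pi
    return np.round([*d,0,0,a/np.pi],4)
def cur():
    s=telemetry.observe(); R=Rn.from_rotvec(s["ee_rot"]).as_matrix()
    return s["eef_pos"],np.arctan2(R[1,0],R[0,0])
def ray(d,px,z):
    px=np.atleast_2d(np.float64(px)); v=np.c_[(px-d["mtx"][[0,1],[2,2]])/d["mtx"][0,0],np.ones(len(px))]@d["R"]
    c=-d["R"].T@d["t"]; return c+v*((z-c[2])/v[:,2])[:,None]
def proj(d,X):
    u=d["R"]@np.array(X)+d["t"]; return (d["mtx"]@u/u[2])[:2]
def hmap(d):
    h,w=d["range_z"].shape; u,v=np.meshgrid(np.arange(w),np.arange(h)); r=d["range_z"]
    P=np.stack([(u-d["mtx"][0,2])/d["mtx"][0,0]*r,(v-d["mtx"][1,2])/d["mtx"][1,1]*r,r],-1)
    P=(P-d["t"])@d["R"]; P[r==0]=np.nan; return P
def rects(d,mask,z,amin=60):
    out=[]
    for c in cv2.findContours(mask.astype(np.uint8),cv2.RETR_EXTERNAL,cv2.CHAIN_APPROX_NONE)[0]:
        if cv2.contourArea(c)<amin: continue
        X=ray(d,c[:,0],z)[:,:2]; (cx,cy),(w,h),a=cv2.minAreaRect((X*1000).astype(np.float32))
        if w<h: w,h,a=h,w,a+90
        out.append(((cx/1000,cy/1000),(round(w),round(h)),np.deg2rad((a+90)%180-90),c[:,0].mean(0).round()))
    return out
E
python3 - <<'E'
from lib import *
d=optics.get_image("top"); f=d["frame"].astype(int); P=hmap(d)
m=(f.min(2)>165)
for r in rects(d,m,.01): print("white",r)
m2=(f.max(2)<60)
for r in rects(d,m2,.0,200): print("dark",r)
print("corners")
for z in(.005,.015): pass
for n,x in(("fix",(258,160)),("lever",(120,243)),("counter",(133,217))): print(n,P[x[1],x[0]])
R=d["R"]
# high-res crop
cv2.imwrite("pics/c1.png",np.hstack([cv2.resize(d["frame"][130:200,215:300],None,fx=5,fy=5,interpolation=2),cv2.resize(d["frame"][195:265,95:165],None,fx=5,fy=5,interpolation=2)]))
E
```

```text
white ((-0.08447261810302735, 0.808173583984375), (57, 26), np.float64(-1.525071099234997), array([ 17., 375.]))
white ((0.13318276977539062, 0.8088616943359375), (59, 26), np.float64(-1.5081958624744123), array([ 21., 308.]))
white ((0.046191234588623044, 0.6229307861328125), (259, 219), np.float64(-1.570669260664495), array([ 71., 334.]))
white ((0.40094122314453123, 0.45418798828125), (102, 23), np.float64(-0.5199857981054429), array([126., 228.]))
white ((0.42988641357421875, 0.21913406372070313), (130, 89), np.float64(0.30044951180433316), array([191., 219.]))
white ((0.4647744140625, -0.4163333740234375), (132, 91), np.float64(0.29555598659082616), array([366., 205.]))
white ((0.6350490112304688, -0.031086845397949217), (186, 124), np.float64(-1.3695233001697642), array([259., 162.]))
white ((0.658116943359375, 0.27648468017578126), (131, 93), np.float64(0.35649743471024564), array([175., 157.]))
dark ((-0.07554501342773437, -0.7454454345703125), (205, 56), np.float64(-1.5510848068286207), array([475., 362.]))
dark ((0.0350483627319336, -0.8002113647460938), (131, 128), np.float64(-1.298359890772564), array([480., 332.]))
dark ((0.0309678955078125, -0.3536588439941406), (985, 354), np.float64(1.5449490168351325), array([340., 327.]))
dark ((0.4236419677734375, -0.002750480651855469), (155, 116), np.float64(1.5556911434080762), array([252., 219.]))
dark ((0.4668047790527344, 0.8777227783203125), (142, 65), np.float64(0.07268299247044258), array([  9., 213.]))
dark ((0.7973115844726563, 0.1349840087890625), (151, 80), np.float64(1.4189189129887678), array([210., 120.]))
corners
fix [ 0.63111715 -0.0280672   0.04601428]
lever [0.34757746 0.45357876 0.0591467 ]
counter [0.43528855 0.40858327 0.06688626]
```

View pics/c1.png

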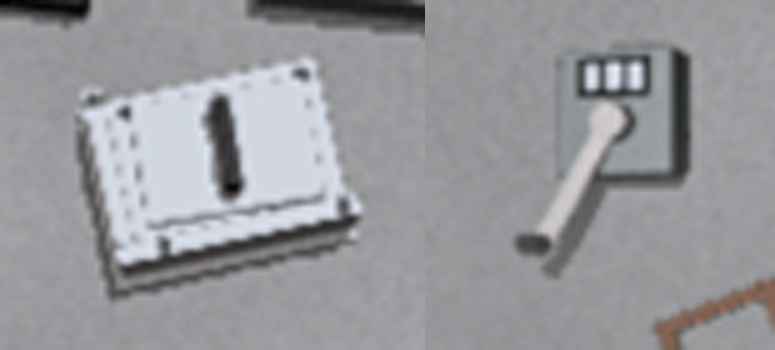

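```bash
python3 - <<'E'
from lib import *
p,s=cur(); print(p,s); print(rel(p,s,(.59,-.03,.30),.2)*1)
E
```

```text
[ 0.14655688 -0.52992035  0.22201747] 0.26984497038371513
[ 1.8689 -1.2121 -0.2599  0.      0.      0.0222]
```

```bash
python3 -m creep '[[[0.93,-0.6,-0.2,0,0,0,1],[0.93,-0.6,-0.2,0,0,0,1],[0.93,-0.6,-0.2,0,0,0,1],[0.93,-0.6,-0.2,0,0,0,1],[0.93,-0.6,-0.2,0,0,0,1],[0.93,-0.6,-0.2,0,0,0,1],[0.93,-0.6,-0.2,0,0,0,1],[0.93,-0.6,-0.2,0,0,0,1]]]'
python3 -m creep '[[[0.93,-0.6,-0.06,0,0,0.022,1],[0.93,-0.6,-0.06,0,0,0.022,1],[0.93,-0.6,-0.06,0,0,0.022,1],[0.93,-0.6,-0.06,0,0,0.022,1],[0.93,-0.6,-0.06,0,0,0.022,1],[0.93,-0.6,-0.06,0,0,0.022,1],[0.93,-0.6,-0.06,0,0,0.022,1],[0.93,-0.6,-0.06,0,0,0.022,1]]]'
python3 - <<'E'
from lib import *
print(cur())
d=optics.get_image("wrist"); cv2.imwrite("pics/w1.png",d["frame"]); print(-d["R"].T@d["t"],d["R"],d["mtx"][0])
d=optics.get_image("top"); cv2.imwrite("pics/t1.png",d["frame"])
for r in rects(d,d["frame"].min(2)>165,.01,400): print(r)
E
```

```text
time_s: 1.15
eef_pos: [0.367, -0.2827, 0.2821]
ee_rot: [-3.113, -0.422, 0.001]
contact_force: [-0.6, 0.1, -0.2]
gripper_width: 1.005
time_s: 2.15
eef_pos: [0.5879, -0.036, 0.3002]
ee_rot: [3.126, 0.312, -0.001]
contact_force: [0.1, -0.8, -0.6]
gripper_width: 0.997
(array([ 0.58787903, -0.03598133,  0.30024296]), np.float64(0.19905717100450285))
[ 0.66241786 -0.0216056   0.46196948] [[ 1.96866542e-01 -9.80430257e-01 -2.73378260e-04]
 [-9.45898486e-01 -1.90006035e-01  2.63009051e-01]
 [-2.57913975e-01 -5.15190944e-02 -9.64793327e-01]] [321.92874734   0.         259.75052773]
((0.04626952362060547, 0.62296484375), (259, 219), np.float64(-1.5699383899698762), array([ 71., 334.]))
((0.4305399169921875, 0.2183207244873047), (131, 91), np.float64(0.29352882165857147), array([191., 219.]))
((0.4647948608398437, -0.41629656982421875), (132, 91), np.float64(0.2960342237435772), array([366., 205.]))
((0.658116943359375, 0.27648468017578126), (131, 93), np.float64(0.35649743471024564), array([175., 157.]))
```

View pics/w1.png

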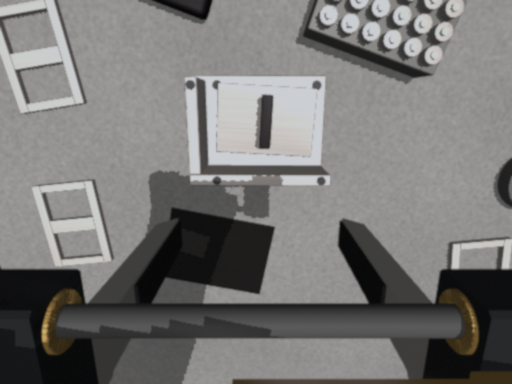

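```bash
cat > fix.py <<'E'
from lib import *
d=optics.get_image("wrist"); P=hmap(d); f=d["frame"].astype(int)
v=np.zeros(P.shape[:2],bool); v[:260]=1
m=(P[...,2]>.07)&(P[...,2]<.084)&v
print("fence z",np.nanmedian(P[m][:,2]),m.sum())
def show(n,mask,z,a=60):
    for r in rects(d,mask,z,a): print(n,np.round(r[0],4),r[1],round(r[2],4),r[3])
show("fence",m,.077,300)
lab,mm=cv2.connectedComponents(m.astype(np.uint8)),m
# fine: inner faces from depth points, in fence-aligned coordinates
X=P[m][:,:2]; 
bar=(P[...,2]>.045)&(P[...,2]<.065)&(f.max(2)<60)&v
show("bar",bar,.054,50)
pl=(P[...,2]>.017)&(P[...,2]<.028)&(f.min(2)>100)&v; show("press",pl,.022,500); 
bd=(P[...,2]>.006)&(P[...,2]<.017)&(f.min(2)>100)&v; show("bed",bd|pl,.012,500)
for c in cv2.findContours(m.astype(np.uint8),0,cv2.CHAIN_APPROX_NONE)[0]:
    if cv2.contourArea(c)<300: continue
    W=ray(d,c[:,0],.077)[:,:2]
    for yaw in np.arange(.17,.24,.005):
        e=np.array([[np.cos(yaw),np.sin(yaw)],[-np.sin(yaw),np.cos(yaw)]]); Q=W@e.T*1000
        hx=np.histogram(Q[:,0],np.arange(Q[:,0].min(),Q[:,0].max(),2))[0]; hy=np.histogram(Q[:,1],np.arange(Q[:,1].min(),Q[:,1].max(),2))[0]
        print(round(yaw,3),Q.min(0).round(1),Q.max(0).round(1),np.sort(hx)[-2:],np.sort(hy)[-2:])
E
python3 fix.py
```

```text
fence z 0.0763524601937315 2819
fence [ 0.6261 -0.0287] (173, 126) -1.3776 [233. 156.]
bar [ 0.6384 -0.0333] (61, 11) 0.1452 [265. 123.]
bar [ 0.7972 -0.2086] (16, 8) 0.8126 [443.  14.]
press [ 0.6394 -0.0333] (130, 90) -1.4288 [265. 119.]
bed [ 0.513  -0.3963] (90, 36) -1.2995 [483. 247.]
bed [0.4345 0.218 ] (127, 91) 0.3012 [ 73. 221.]
bed [ 0.6348 -0.0249] (179, 121) -1.3804 [261. 118.]
bed [0.6588 0.2753] (129, 90) 0.3544 [36. 49.]
0.17 [ 548.  -221.8] [673.6 -46.4] [69 90] [54 66]
0.175 [ 547.8 -224.6] [673.3 -49.8] [ 84 116] [61 85]
0.18 [ 547.5 -227.4] [673.  -53.1] [ 90 139] [81 97]
0.185 [ 547.  -230.2] [672.6 -56.5] [ 83 139] [14 93]
0.19 [ 546.3 -233. ] [672.3 -59.8] [ 80 139] [19 99]
0.195 [ 545.6 -235.8] [671.9 -63. ] [ 68 139] [45 96]
0.2 [ 544.7 -238.6] [671.5 -65.8] [ 99 139] [65 77]
0.205 [ 543.5 -241.4] [671.2 -68.6] [ 85 111] [52 83]
0.21 [ 542.3 -244.2] [670.8 -71.4] [ 77 115] [65 86]
0.215 [ 541.1 -246.9] [670.4 -74.2] [77 94] [71 79]
0.22 [ 539.9 -249.7] [670. -77.] [75 75] [65 66]
0.225 [ 538.6 -252.4] [669.6 -79.8] [61 63] [54 57]
0.23 [ 537.4 -255.2] [669.2 -82.5] [52 53] [47 49]
0.235 [ 536.1 -257.9] [668.7 -85.2] [45 46] [43 48]
```

```bash
python3 - <<'E'
from lib import *
p,s=cur(); print(rel(p,s,(.6394,-.0333,.12),.145)); print(rel((.6394,-.0333,.12),.145,(.6394,-.0333,.046),.145))
print(rel((.6394,-.0333,.15),.145,(.424,-.003,.15),0))
E
```

```text
[0.1696 0.0263 0.6024 0.     0.     0.0172]
[0.     0.     0.2467 0.     0.     0.    ]
[-0.6959 -0.2037  0.      0.      0.      0.0462]
```

```bash
python3 -m creep '[[[0.17,0.026,0.3,0,0,0.0172,0.6],[0.17,0.026,0.3,0,0,0.0172,0.6],[0.17,0.026,0.6,0,0,0.0172,0.6],[0.17,0.026,0.6,0,0,0.0172,0.6],[0.17,0.026,0.6,0,0,0.0172,0.6],[0.17,0.026,0.847,0,0,0.0172,0.6],[0.17,0.026,0.847,0,0,0.0172,0.6],[0.17,0.026,0.847,0,0,0.0172,0.6]]]'
python3 -m creep '[[[0,0,0,0,0,0,0],[0,0,0,0,0,0,0],[0,0,0,0,0,0,0],[0,0,0,0,0,0,0],[0,0,0,0,0,0,0],[0,0,0,0,0,0,0]]]'
python3 - <<'E'
from lib import *
print(cur())
d=optics.get_image("wrist"); cv2.imwrite("pics/w2.png",d["frame"])
E
```

```text
time_s: 3.3
eef_pos: [0.6406, -0.0321, 0.0481]
ee_rot: [3.133, 0.23, 0.002]
contact_force: [-0.2, -0.3, 0.5]
gripper_width: 0.6
time_s: 4.05
eef_pos: [0.6401, -0.032, 0.0465]
ee_rot: [3.133, 0.23, 0.0]
contact_force: [-0.7, -1.4, 2.7]
gripper_width: 0.146
(array([ 0.64006259, -0.03201582,  0.04652171]), np.float64(0.14662011504800732))
```

View pics/w2.png

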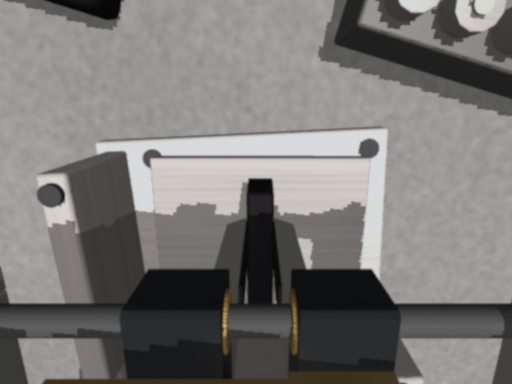

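```bash
python3 -m creep '[[[0,0,-0.1,0,0,0,0],[0,0,-0.3,0,0,0,0],[0,0,-0.35,0,0,0,0],[-0.2,-0.06,-0.35,0,0,0.0467,0],[-0.4,-0.12,-0.35,0,0,0.0467,0],[-0.6,-0.17,-0.35,0,0,0.0467,0],[-0.698,-0.2,-0.35,0,0,0.0467,0],[-0.698,-0.2,-0.35,0,0,0.0467,0]]]'
python3 -m creep '[[[0,0,0,0,0,0,0],[0,0,0.2,0,0,0,0],[0,0,0.33,0,0,0,0],[0,0,0.36,0,0,0,0],[0,0,0.38,0,0,0,0],[0,0,0.383,0,0,0,0],[0,0,0.383,0,0,0,0]]]'
```

```text
time_s: 5.1
eef_pos: [0.4221, -0.0027, 0.1504]
ee_rot: [-3.141, -0.0, 0.003]
contact_force: [1.7, 0.2, -3.4]
gripper_width: 0.145
time_s: 5.98
eef_pos: [0.4247, -0.0032, 0.0374]
ee_rot: [3.141, -0.0, 0.003]
contact_force: [0.8, 0.2, -4.0]
gripper_width: 0.148
```

```bash
python3 -m creep '[[[0,0,0.005,0,0,0,0],[0,0,0.008,0,0,0,0],[0,0,0.008,0,0,0,0]]]'
python3 -m creep '[[[0,0,0,0,0,0,0.5],[0,0,0,0,0,0,0.5],[0,0,0,0,0,0,0.5],[0,0,-0.1,0,0,0,0.5],[0,0,-0.3,0,0,0,0.5],[0,0,-0.6,0,0,0,0.5],[0,0,-0.85,0,0,0,0.5],[0,0,-0.85,0,0,0,0.5]]]'
python3 - <<'E'
from lib import *
p,s=cur(); print(p,s)
d=optics.get_image("top"); cv2.imwrite("pics/t2.png",d["frame"])
for r in rects(d,d["frame"].min(2)>165,.01,300): print(r)
# ray view of frame A from above
print(rel(p,s,(.36,.20,.28),1.87))
E
```

```text
time_s: 6.35
eef_pos: [0.425, -0.0032, 0.0348]
ee_rot: [3.141, -0.0, 0.004]
contact_force: [4.4, 1.0, 4.9]
gripper_width: 0.148
time_s: 7.35
eef_pos: [0.424, -0.0031, 0.292]
ee_rot: [3.141, -0.0, 0.004]
contact_force: [0.3, -0.2, -0.3]
gripper_width: 0.501
[ 0.42404262 -0.00312213  0.29195577] -4.110353703849611e-05
((0.046202648162841795, 0.6228984985351562), (258, 219), np.float64(-1.5689014714246599), array([ 71., 334.]))
((0.4300285949707031, 0.21908816528320313), (130, 89), np.float64(0.2974297201547787), array([191., 219.]))
((0.46475289916992185, -0.4164524841308594), (132, 91), np.float64(0.29377533050697197), array([366., 205.]))
((0.6351417846679688, -0.03148975372314453), (186, 123), np.float64(-1.374260897301447), array([259., 163.]))
((0.6578095703125, 0.27671261596679686), (131, 90), np.float64(0.35337907281084463), array([175., 157.]))
[-0.2135 -0.6771  0.0399  0.      0.     -0.5953]
```

View pics/t2.png

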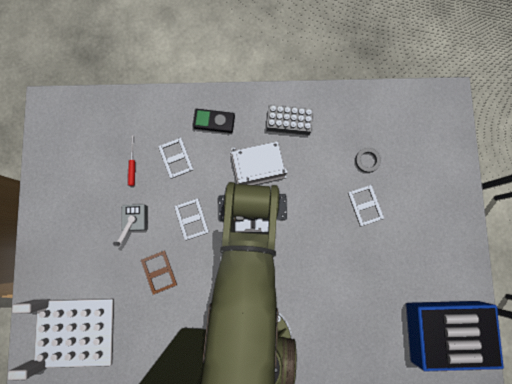

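```bash
python3 - <<'E'
from lib import *
p,s=cur(); print(rel(p,s,(.445,.171,.27),1.87))
E
```

```text
[ 0.0664 -0.5806  0.0867  0.      0.     -0.5953]
```

```bash
python3 -m creep '[[[0.066,-0.58,0.086,0,0,-0.595,0.55],[0.066,-0.58,0.086,0,0,-0.595,0.55],[0.066,-0.58,0.086,0,0,-0.595,0.55],[0.066,-0.58,0.086,0,0,-0.595,0.55],[0.066,-0.58,0.086,0,0,-0.595,0.55],[0.066,-0.58,0.086,0,0,-0.595,0.55],[0.066,-0.58,0.086,0,0,-0.595,0.55],[0.066,-0.58,0.086,0,0,-0.595,0.55]]]'
python3 - <<'E'
from lib import *
p,s=cur(); print(p,s,rel(p,s,(.445,.171,.27),1.87))
E
```

```text
time_s: 8.4
eef_pos: [0.4437, 0.1708, 0.2627]
ee_rot: [-2.292, -2.148, 0.001]
contact_force: [-0.2, -0.0, 0.3]
gripper_width: 0.552
[0.44370009 0.17082397 0.26274965] 1.5060965124937282 [ 0.0009  0.0043 -0.0242  0.      0.     -0.1158]
```

```bash
python3 -m creep '[[[0,0,0,0,0,-0.116,0.55],[0,0,0,0,0,-0.116,0.55],[0,0,0,0,0,-0.116,0.55]]]'
cat > fr.py <<'E'
import sys; from lib import *
z0=float(sys.argv[1]) if len(sys.argv)>1 else 0.0
d=optics.get_image("wrist"); P=hmap(d); f=d["frame"].astype(int)
m=(P[...,2]>z0+.004)&(P[...,2]<z0+.016)&(f.min(2)>90)&(f.max(2)-f.min(2)<40); m[290:]=0
p,s=cur(); print("tcp",p.round(4),round(s,4))
for r in rects(d,m,z0+.01,400): 
    a=r[2]; print(np.round(r[0],4),r[1],round(a,4),r[3],"fix yaw",round(a+np.pi/2,4), "rel@z.12",rel(p,s,(*r[0],.12),a+np.pi/2),"z.019",rel(p,s,(*r[0],.019),a+np.pi/2)[2])
if len(sys.argv)>2: cv2.imwrite(sys.argv[2],d["frame"])
E
python3 fr.py
```

```text
time_s: 8.78
eef_pos: [0.4437, 0.1708, 0.2628]
ee_rot: [-1.874, -2.521, 0.001]
contact_force: [-0.3, 1.1, -0.7]
gripper_width: 0.552
tcp [0.4438 0.1709 0.2629] 1.8605
[0.4414 0.0209] (84, 55) -1.5665 [231. 260.] fix yaw 0.0043 rel@z.12 [-0.4769 -0.1502  0.4764  0.      0.      0.5908] z.019 0.8131
[0.6568 0.2774] (130, 90) 0.3547 [446. 128.] fix yaw 1.9255 rel@z.12 [ 0.1376  0.7819  0.4764  0.      0.     -0.0207] z.019 0.8131
[0.4299 0.2194] (130, 89) 0.2952 [261. 120.] fix yaw 1.866 rel@z.12 [ 0.168   0.002   0.4764  0.      0.     -0.0018] z.019 0.8131
```

```bash
python3 -m creep '[[[0.168,0.002,0.2,0,0,-0.0018,0.55],[0.168,0.002,0.4,0,0,-0.0018,0.55],[0.168,0.002,0.55,0,0,-0.0018,0.55],[0.168,0.002,0.7,0,0,-0.0018,0.55],[0.168,0.002,0.77,0,0,-0.0018,0.55],[0.168,0.002,0.808,0,0,-0.0018,0.55],[0.168,0.002,0.808,0,0,-0.0018,0.55],[0.168,0.002,0.808,0,0,-0.0018,0.55]]]'
python3 -m creep '[[[0,0,0,0,0,0,0],[0,0,0,0,0,0,0],[0,0,0,0,0,0,0],[0,0,0,0,0,0,0],[0,0,0,0,0,0,0]]]'
```

```text
time_s: 9.82
eef_pos: [0.4304, 0.2195, 0.0218]
ee_rot: [1.866, 2.526, 0.002]
contact_force: [0.1, 0.7, 0.1]
gripper_width: 0.555
time_s: 10.45
eef_pos: [0.4299, 0.2194, 0.021]
ee_rot: [1.865, 2.528, 0.0]
contact_force: [-0.3, 0.3, 2.4]
gripper_width: 0.208
```

```bash
python3 - <<'E'
from lib import *
p,s=cur(); print(p,s,rel(p,s,(.6267,-.0265,.15),.192))
E
```

```text
[0.42994414 0.21935362 0.02096968] 1.8700451890147356 [-0.9764  0.3851 -0.4301  0.      0.      0.5341]
```

```bash
python3 -m creep '[[[0,0,-0.15,0,0,0,0],[0,0,-0.3,0,0,0,0],[-0.1,0.04,-0.43,0,0,0.06,0],[-0.3,0.12,-0.43,0,0,0.12,0],[-0.5,0.2,-0.43,0,0,0.18,0],[-0.7,0.27,-0.43,0,0,0.24,0],[-0.976,0.385,-0.43,0,0,0.3,0],[-0.976,0.385,-0.43,0,0,0.36,0]]]'
python3 - <<'E'
from lib import *
p,s=cur(); print(p,s,rel(p,s,(.6267,-.0265,.15),.192),telemetry.observe()["gripper_width"])
E
```

```text
time_s: 11.45
eef_pos: [0.6275, -0.0291, 0.1491]
ee_rot: [-2.931, -1.131, 0.001]
contact_force: [-0.0, -0.0, -1.9]
gripper_width: 0.209
[ 0.6274823  -0.02907909  0.14905922] 0.7367906962056349 [ 0.0038 -0.0081 -0.0031  0.      0.      0.1734] 0.20946657643616565
```

```bash
python3 -m creep '[[[0,0,0,0,0,0.173,0],[0,0,0,0,0,0.173,0],[0,0,0,0,0,0.173,0],[0,0,0,0,0,0.173,0],[0,0,0,0,0,0.173,0]]]'
python3 - <<'E'
from lib import *
p,s=cur(); print(p,s,rel(p,s,(.6267,-.0265,.036),.192))
E
```

```text
time_s: 12.08
eef_pos: [0.6264, -0.0264, 0.1496]
ee_rot: [-3.125, -0.322, 0.001]
contact_force: [0.5, -0.2, 0.2]
gripper_width: 0.209
[ 0.62643407 -0.02638236  0.14963376] 0.20536720288286658 [0.0008 0.0006 0.3788 0.     0.     0.0043]
```

```bash
python3 -m creep '[[[0,0,0.1,0,0,0.0043,0],[0,0,0.2,0,0,0.0043,0],[0,0,0.3,0,0,0.0043,0],[0,0,0.35,0,0,0.0043,0],[0,0,0.378,0,0,0.0043,0],[0,0,0.378,0,0,0.0043,0]]]'
python3 - <<'E'
from lib import *
d=optics.get_image("wrist"); cv2.imwrite("pics/w3.png",d["frame"])
print(cur())
E
```

```text
time_s: 12.82
eef_pos: [0.6267, -0.0265, 0.0367]
ee_rot: [3.128, 0.296, 0.0]
contact_force: [-0.7, 0.7, -0.9]
gripper_width: 0.205
(array([ 0.62693882, -0.02648113,  0.03722468]), np.float64(0.18841647303144413))
```

View pics/w3.png

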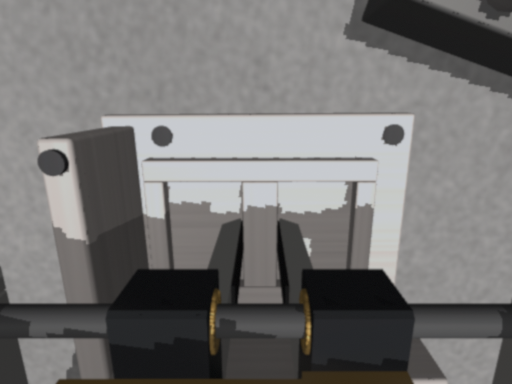

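```bash
python3 -m creep '[[[0,0,0.008,0,0,0,0],[-0.01,0,0.008,0,0,0,0],[-0.016,0,0.008,0,0,0,0],[-0.016,0,0.008,0,0,0,0]]]'
python3 -m creep '[[[-0.004,0,0,0,0,0,0],[-0.004,0,0,0,0,0,0]]]'
python3 -m creep '[[[-0.004,0,0,0,0,0,0],[-0.004,0,0,0,0,0,0]]]'
```

```text
time_s: 13.38
eef_pos: [0.6217, -0.0274, 0.0342]
ee_rot: [3.128, 0.295, 0.0]
contact_force: [0.9, 0.4, -2.7]
gripper_width: 0.209
time_s: 13.62
eef_pos: [0.6209, -0.0275, 0.0343]
ee_rot: [-3.128, -0.295, -0.001]
contact_force: [2.4, 2.2, -2.8]
gripper_width: 0.207
time_s: 13.88
eef_pos: [0.6208, -0.0275, 0.0347]
ee_rot: [3.128, 0.295, 0.006]
contact_force: [8.5, 2.5, -3.1]
gripper_width: 0.209
```

```bash
python3 -m creep '[[[0,-0.012,0,0,0,0,0],[0,-0.012,0,0,0,0,0]]]'
python3 -m creep '[[[0,-0.004,0,0,0,0,0],[0,-0.004,0,0,0,0,0]]]'
python3 -m creep '[[[0,-0.004,0,0,0,0,0],[0,-0.004,0,0,0,0,0]]]'
python3 -m creep '[[[0,-0.003,0,0,0,0,0],[0,-0.003,0,0,0,0,0]]]'
```

```text
time_s: 14.12
eef_pos: [0.6202, -0.0244, 0.0349]
ee_rot: [3.127, 0.295, 0.006]
contact_force: [9.3, -0.2, -1.3]
gripper_width: 0.204
time_s: 14.38
eef_pos: [0.62, -0.0236, 0.0349]
ee_rot: [3.126, 0.295, 0.006]
contact_force: [9.4, -1.4, -1.9]
gripper_width: 0.206
time_s: 14.62
eef_pos: [0.6198, -0.0224, 0.0349]
ee_rot: [3.126, 0.295, 0.006]
contact_force: [8.6, -1.9, -2.4]
gripper_width: 0.207
time_s: 14.88
eef_pos: [0.6197, -0.0216, 0.0349]
ee_rot: [3.126, 0.295, 0.006]
contact_force: [8.9, -3.0, -1.3]
gripper_width: 0.207
```

```bash
python3 -m creep '[[[0,-0.003,0,0,0,0,0],[0,-0.003,0,0,0,0,0]]]'
python3 -m creep '[[[0,-0.003,0,0,0,0,0],[0,-0.003,0,0,0,0,0]]]'
```

```text
time_s: 15.12
eef_pos: [0.6197, -0.0215, 0.0349]
ee_rot: [3.125, 0.294, 0.007]
contact_force: [9.6, -8.4, -2.9]
gripper_width: 0.206
time_s: 15.38
eef_pos: [0.6196, -0.0215, 0.0349]
ee_rot: [3.124, 0.294, 0.007]
contact_force: [10.0, -14.8, -2.7]
gripper_width: 0.206
```

```bash
python3 -m creep '[[[0,0,0.006,0,0,0,0],[0,0,0.009,0,0,0,0],[0,0,0.009,0,0,0,0]]]'
python3 -m creep '[[[0,0,0,0,0,0,0.45],[0,0,0,0,0,0,0.45],[0,0,0,0,0,0,0.45]]]'
```

```text
time_s: 15.75
eef_pos: [0.6197, -0.0215, 0.0336]
ee_rot: [3.124, 0.294, 0.008]
contact_force: [3.8, -13.5, 10.0]
gripper_width: 0.207
time_s: 16.12
eef_pos: [0.6176, -0.019, 0.0311]
ee_rot: [-3.127, -0.295, 0.001]
contact_force: [-0.3, -0.8, 0.5]
gripper_width: 0.447
```

```bash
python3 -m creep '[[[0,0,-0.15,0,0,0,0.5],[0,0,-0.3,0,0,0,0.5],[-0.1,0,-0.5,0,0,0,0.55],[-0.1,0,-0.7,0,0,0,0.55],[-0.1,0,-0.8,0,0,0,0.55],[-0.1,0,-0.8,0,0,0,0.55],[-0.1,0,-0.8,0,0,0,0.55]]]'
python3 fr.py 0.012 pics/w4.png; python3 -c "
import cv2;a=cv2.imread('pics/w4.png')[60:230,160:360];cv2.imwrite('pics/w4c.png',cv2.resize(a,None,fx=4,fy=3.5,interpolation=2))"
```

```text
time_s: 17.0
eef_pos: [0.588, -0.0247, 0.2698]
ee_rot: [-3.127, -0.295, 0.003]
contact_force: [0.1, -0.2, -0.1]
gripper_width: 0.549
tcp [ 0.588  -0.0247  0.2695] 0.1882
[ 0.6223 -0.0362] (161, 90) -1.3833 [269. 140.] fix yaw 0.1875 rel@z.12 [1.053e-01 5.920e-02 4.985e-01 0.000e+00 0.000e+00 2.000e-04] z.019 0.8351
```

View pics/w4c.png

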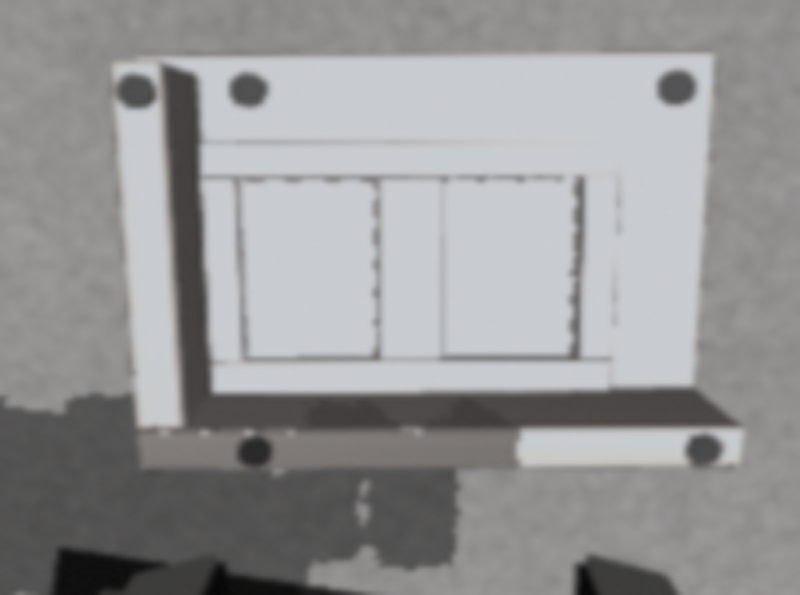

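```bash
python3 - <<'E'
from lib import *
p,s=cur(); print(rel(p,s,(.674,.23,.27),1.9255))
E
```

```text
[ 0.4406 -0.7803 -0.0015  0.      0.     -0.553 ]
```

```bash
python3 -m creep '[[[0.1,-0.15,0,0,0,-0.06,0.55],[0.2,-0.3,0,0,0,-0.12,0.55],[0.3,-0.5,0,0,0,-0.18,0.55],[0.44,-0.78,0,0,0,-0.24,0.55],[0.44,-0.78,0,0,0,-0.3,0.55],[0.44,-0.78,0,0,0,-0.36,0.55],[0.44,-0.78,0,0,0,-0.42,0.55],[0.44,-0.78,0,0,0,-0.48,0.55]]]'
python3 -m creep '[[[0,0,0,0,0,-0.08,0.55],[0,0,0,0,0,-0.08,0.55],[0,0,0,0,0,-0.08,0.55]]]'
python3 fr.py
```

```text
time_s: 18.05
eef_pos: [0.6741, 0.2298, 0.2692]
ee_rot: [-2.079, -2.353, 0.004]
contact_force: [0.1, -0.1, -0.7]
gripper_width: 0.551
time_s: 18.42
eef_pos: [0.6741, 0.2297, 0.2696]
ee_rot: [-1.777, -2.589, 0.003]
contact_force: [0.4, -0.5, -0.5]
gripper_width: 0.55
tcp [0.6742 0.2297 0.27  ] 1.9378
[ 0.4252 -0.002 ] (131, 91) 1.5696 [ 39. 247.] fix yaw 3.1404 rel@z.12 [-0.4231 -1.0517  0.4999  0.      0.     -0.3828] z.019 0.8365
[0.6579 0.2778] (130, 89) 0.3634 [262. 120.] fix yaw 1.9341 rel@z.12 [0.1692 0.007  0.4999 0.     0.     0.0012] z.019 0.8365
```

```bash
python3 -m creep '[[[0.169,0.007,0.2,0,0,0.0012,0.55],[0.169,0.007,0.4,0,0,0.0012,0.55],[0.169,0.007,0.55,0,0,0.0012,0.55],[0.169,0.007,0.7,0,0,0.0012,0.55],[0.169,0.007,0.78,0,0,0.0012,0.55],[0.169,0.007,0.832,0,0,0.0012,0.55],[0.169,0.007,0.832,0,0,0.0012,0.55],[0.169,0.007,0.832,0,0,0.0012,0.55]]]'
python3 -m creep '[[[0,0,0,0,0,0,0],[0,0,0,0,0,0,0],[0,0,0,0,0,0,0],[0,0,0,0,0,0,0],[0,0,0,0,0,0,0]]]'
python3 - <<'E'
from lib import *
p,s=cur(); print(p,s,rel(p,s,(.6267,-.0265,.16),.188))
E
```

```text
time_s: 19.48
eef_pos: [0.6586, 0.278, 0.0231]
ee_rot: [1.782, 2.586, 0.002]
contact_force: [-0.2, 0.3, 0.5]
gripper_width: 0.551
time_s: 20.1
eef_pos: [0.6581, 0.2778, 0.022]
ee_rot: [1.782, 2.587, 0.0]
contact_force: [-0.3, 0.2, 1.8]
gripper_width: 0.202
[0.65809783 0.27778982 0.02196817] 1.9355415657083814 [-0.9102 -0.4596 -0.4601  0.      0.      0.5563]
```

```bash
python3 -m creep '[[[0,0,-0.15,0,0,0,0],[0,0,-0.3,0,0,0,0],[-0.1,-0.05,-0.46,0,0,0.06,0],[-0.3,-0.15,-0.46,0,0,0.12,0],[-0.5,-0.25,-0.46,0,0,0.18,0],[-0.7,-0.35,-0.46,0,0,0.24,0],[-0.91,-0.46,-0.46,0,0,0.3,0],[-0.91,-0.46,-0.46,0,0,0.36,0]]]'
python3 -m creep '[[[0,0,0,0,0,0.06,0],[0,0,0,0,0,0.12,0],[0,0,0,0,0,0.196,0],[0,0,0,0,0,0.196,0],[0,0,0,0,0,0.196,0]]]'
python3 - <<'E'
from lib import *
p,s=cur(); print(p,s,rel(p,s,(.6267,-.0265,.046),.188))
E
```

```text
time_s: 21.1
eef_pos: [0.6258, -0.0298, 0.1596]
ee_rot: [2.893, 1.225, -0.001]
contact_force: [0.6, 0.4, -1.1]
gripper_width: 0.205
time_s: 21.72
eef_pos: [0.6263, -0.0265, 0.1595]
ee_rot: [-3.127, -0.306, 0.001]
contact_force: [0.5, -0.5, -1.3]
gripper_width: 0.206
[ 0.62632321 -0.02649421  0.15950785] 0.19535544610247865 [1.200e-03 3.000e-04 3.784e-01 0.000e+00 0.000e+00 2.300e-03]
```

```bash
python3 -m creep '[[[0,0,0.1,0,0,0.0023,0],[0,0,0.2,0,0,0.0023,0],[0,0,0.3,0,0,0.0023,0],[0,0,0.35,0,0,0.0023,0],[0,0,0.38,0,0,0.0023,0],[0,0,0.38,0,0,0.0023,0]]]'
python3 -m creep '[[[-0.008,0,0,0,0,0,0],[-0.016,0,0,0,0,0,0],[-0.016,0,0,0,0,0,0]]]'
python3 -m creep '[[[-0.004,0,0,0,0,0,0],[-0.004,0,0,0,0,0,0]]]'
python3 -m creep '[[[-0.004,0,0,0,0,0,0],[-0.004,0,0,0,0,0,0]]]'
```

```text
time_s: 22.48
eef_pos: [0.6266, -0.0265, 0.0459]
ee_rot: [3.128, 0.295, 0.0]
contact_force: [0.3, 0.6, -1.5]
gripper_width: 0.208
time_s: 22.85
eef_pos: [0.6218, -0.0275, 0.0462]
ee_rot: [3.128, 0.294, 0.001]
contact_force: [0.0, -0.1, -1.4]
gripper_width: 0.206
time_s: 23.1
eef_pos: [0.621, -0.0274, 0.0461]
ee_rot: [-3.128, -0.295, -0.002]
contact_force: [3.7, 2.7, -1.2]
gripper_width: 0.203
time_s: 23.35
eef_pos: [0.6208, -0.0274, 0.0465]
ee_rot: [-3.128, -0.295, -0.006]
contact_force: [9.7, 5.0, -2.5]
gripper_width: 0.205
```

```bash
python3 -m creep '[[[0,-0.012,0,0,0,0,0],[0,-0.016,0,0,0,0,0],[0,-0.018,0,0,0,0,0]]]'
python3 -m creep '[[[0,-0.004,0,0,0,0,0],[0,-0.004,0,0,0,0,0]]]'
python3 -m creep '[[[0,-0.003,0,0,0,0,0],[0,-0.003,0,0,0,0,0]]]'
python3 -m creep '[[[0,-0.003,0,0,0,0,0],[0,-0.003,0,0,0,0,0]]]'
```

```text
time_s: 23.72
eef_pos: [0.62, -0.0233, 0.0467]
ee_rot: [3.126, 0.294, 0.007]
contact_force: [9.9, -2.6, -0.7]
gripper_width: 0.207
time_s: 23.98
eef_pos: [0.6198, -0.0221, 0.0467]
ee_rot: [3.126, 0.294, 0.007]
contact_force: [10.0, -3.2, -2.1]
gripper_width: 0.208
time_s: 24.22
eef_pos: [0.6197, -0.0216, 0.0467]
ee_rot: [3.126, 0.294, 0.007]
contact_force: [10.5, -5.1, -2.3]
gripper_width: 0.203
time_s: 24.48
eef_pos: [0.6197, -0.0215, 0.0467]
ee_rot: [3.124, 0.293, 0.008]
contact_force: [11.7, -10.8, -2.6]
gripper_width: 0.205
```

```bash
python3 -m creep '[[[0,0,0.006,0,0,0,0],[0,0,0.011,0,0,0,0],[0,0,0.011,0,0,0,0]]]'
python3 -m creep '[[[0,0,0,0,0,0,0.45],[0,0,0,0,0,0,0.45],[0,0,0,0,0,0,0.45]]]'
python3 -m creep '[[[0,0,-0.15,0,0,0,0.5],[0,0,-0.3,0,0,0,0.5],[-0.1,0,-0.5,0,0,0,0.55],[-0.1,0,-0.7,0,0,0,0.55],[-0.1,0,-0.75,0,0,0,0.55],[-0.1,0,-0.75,0,0,0,0.55],[-0.1,0,-0.75,0,0,0,0.55]]]'
python3 fr.py 0.022 pics/w5.png; python3 - <<'E'
import cv2;a=cv2.imread('pics/w5.png')[60:230,160:360];cv2.imwrite('pics/w5c.png',cv2.resize(a,None,fx=4,fy=3.5,interpolation=2))
from lib import *
p,s=cur(); print(rel(p,s,(.479,-.464,.27),1.866))
d=optics.get_image("top")
for r in rects(d,d["frame"].min(2)>165,.01,300): print(r)
E
```

```text
time_s: 24.85
eef_pos: [0.6198, -0.0215, 0.0444]
ee_rot: [3.125, 0.293, 0.008]
contact_force: [6.0, -10.3, 7.6]
gripper_width: 0.207
time_s: 25.22
eef_pos: [0.6175, -0.0195, 0.0422]
ee_rot: [-3.128, -0.294, 0.001]
contact_force: [0.4, -0.9, -1.1]
gripper_width: 0.448
time_s: 26.1
eef_pos: [0.5879, -0.0251, 0.2651]
ee_rot: [-3.127, -0.294, 0.005]
contact_force: [-0.2, 0.5, -0.8]
gripper_width: 0.549
tcp [ 0.588  -0.0251  0.2651] 0.1877
[ 0.6195 -0.0218] (131, 90) -1.3837 [262. 136.] fix yaw 0.1871 rel@z.12 [1.052e-01 8.900e-03 4.838e-01 0.000e+00 0.000e+00 2.000e-04] z.019 0.8205
[-0.6297  1.3696 -0.0162  0.      0.     -0.5342]
((0.04622855377197266, 0.622865478515625), (259, 219), np.float64(1.5691835164387447), array([ 71., 334.]))
((0.4649690246582031, -0.4168928833007812), (132, 93), np.float64(0.296600145475219), array([366., 205.]))
```

View pics/w5c.png

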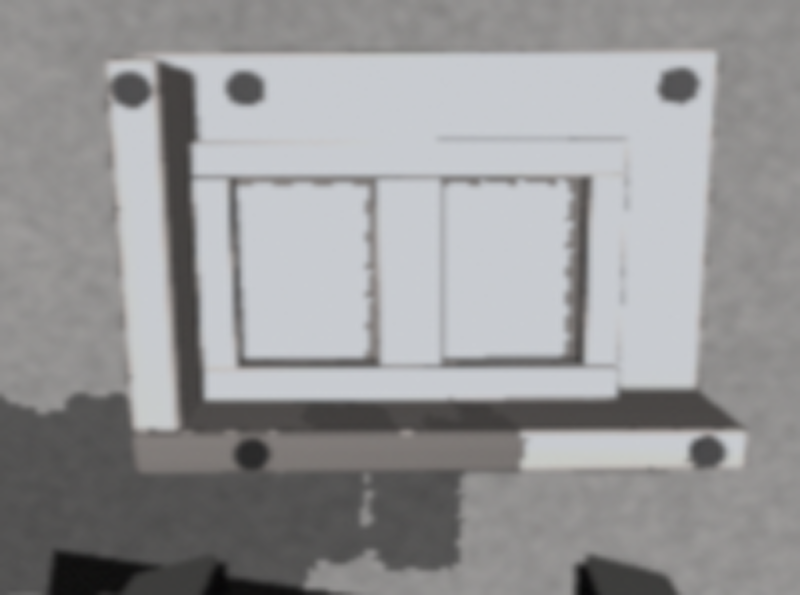

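```bash
python3 -m creep '[[[-0.1,0.2,0,0,0,-0.06,0.55],[-0.2,0.4,0,0,0,-0.12,0.55],[-0.3,0.6,0,0,0,-0.18,0.55],[-0.4,0.8,0,0,0,-0.24,0.55],[-0.45,0.97,0,0,0,-0.3,0.55],[-0.45,0.97,0,0,0,-0.36,0.55],[-0.45,0.97,0,0,0,-0.42,0.55],[-0.45,0.97,0,0,0,-0.48,0.55]]]'
python3 - <<'E'
from lib import *
p,s=cur(); print(p,s,rel(p,s,(.479,-.464,.27),1.866))
E
```

```text
time_s: 27.2
eef_pos: [0.5097, -0.3366, 0.2659]
ee_rot: [-2.148, -2.289, 0.0]
contact_force: [0.4, -0.3, -1.4]
gripper_width: 0.554
[ 0.509666   -0.33661978  0.26589849] 1.6341790807455177 [-0.4173 -0.1289 -0.0137  0.      0.     -0.0738]
```

```bash
python3 -m creep '[[[-0.2,-0.06,0,0,0,-0.05,0.55],[-0.417,-0.129,0,0,0,-0.06,0.55],[-0.417,-0.129,0,0,0,-0.06,0.55],[-0.417,-0.129,0,0,0,-0.06,0.55],[-0.417,-0.129,0,0,0,-0.06,0.55]]]'
python3 fr.py
```

```text
time_s: 27.82
eef_pos: [0.4793, -0.4622, 0.2673]
ee_rot: [-1.93, -2.478, -0.0]
contact_force: [-0.2, -0.2, 0.3]
gripper_width: 0.553
tcp [ 0.4793 -0.4622  0.2676] 1.8187
[ 0.4648 -0.4136] (130, 90) 0.2948 [259. 120.] fix yaw 1.8656 rel@z.12 [ 0.1688 -0.0072  0.4919  0.      0.     -0.0149] z.019 0.8286
```

```bash
python3 -m creep '[[[0.169,-0.007,0.2,0,0,-0.015,0.55],[0.169,-0.007,0.4,0,0,-0.015,0.55],[0.169,-0.007,0.55,0,0,-0.015,0.55],[0.169,-0.007,0.7,0,0,-0.015,0.55],[0.169,-0.007,0.78,0,0,-0.015,0.55],[0.169,-0.007,0.824,0,0,-0.015,0.55],[0.169,-0.007,0.824,0,0,-0.015,0.55],[0.169,-0.007,0.824,0,0,-0.015,0.55]]]'
python3 -m creep '[[[0,0,0,0,0,0,0],[0,0,0,0,0,0,0],[0,0,0,0,0,0,0],[0,0,0,0,0,0,0],[0,0,0,0,0,0,0]]]'
python3 - <<'E'
from lib import *
p,s=cur(); print(p,s,rel(p,s,(.6267,-.0265,.16),.188))
E
```

```text
time_s: 28.88
eef_pos: [0.4648, -0.415, 0.0216]
ee_rot: [1.871, 2.521, -0.0]
contact_force: [-0.1, -0.0, 0.6]
gripper_width: 0.552
time_s: 29.5
eef_pos: [0.4643, -0.4148, 0.0204]
ee_rot: [1.872, 2.522, -0.0]
contact_force: [-0.2, -0.0, 1.7]
gripper_width: 0.209
[ 0.46433699 -0.41481454  0.02044086] 1.864460594717468 [ 1.0823  0.8927 -0.4652  0.      0.      0.5336]
```

Lift and cover most of it, then finish.

```bash
python3 -m creep '[[[0,0,-0.15,0,0,0,0],[0,0,-0.3,0,0,0,0],[0.1,0.1,-0.46,0,0,0.06,0],[0.25,0.2,-0.46,0,0,0.12,0],[0.4,0.3,-0.46,0,0,0.18,0],[0.55,0.45,-0.46,0,0,0.24,0],[0.7,0.58,-0.46,0,0,0.3,0],[0.8,0.66,-0.46,0,0,0.36,0]]]'
python3 - <<'E'
from lib import *
p,s=cur(); print(p,s,rel(p,s,(.6267,-.0265,.16),.188))
E
```

```text
time_s: 30.5
eef_pos: [0.5848, -0.1255, 0.158]
ee_rot: [-2.918, -1.164, 0.001]
contact_force: [-0.1, 0.1, -1.4]
gripper_width: 0.207
[ 0.5847616  -0.12548203  0.15797065] 0.7590499609821816 [ 0.3285 -0.1432 -0.0068  0.      0.      0.1818]
```

```bash
python3 -m creep '[[[0.15,-0.07,0,0,0,0.06,0],[0.328,-0.143,0,0,0,0.12,0],[0.328,-0.143,0,0,0,0.178,0],[0.328,-0.143,0,0,0,0.178,0],[0.328,-0.143,0,0,0,0.178,0],[0.328,-0.143,0,0,0,0.178,0]]]'
python3 - <<'E'
from lib import *
p,s=cur(); print(p,s,rel(p,s,(.6267,-.0265,.055),.1875))
E
```

```text
time_s: 31.25
eef_pos: [0.6255, -0.0293, 0.1583]
ee_rot: [3.125, 0.324, -0.0]
contact_force: [0.3, -0.4, -1.5]
gripper_width: 0.206
[ 0.6254994  -0.02930658  0.15829755] 0.20637971130312402 [ 0.0058 -0.0083  0.3443  0.      0.      0.006 ]
```

```bash
python3 -m creep '[[[0.006,-0.008,0.1,0,0,0.006,0],[0.006,-0.008,0.2,0,0,0.006,0],[0.006,-0.008,0.3,0,0,0.006,0],[0.006,-0.008,0.33,0,0,0.006,0],[0.006,-0.008,0.346,0,0,0.006,0],[0.006,-0.008,0.346,0,0,0.006,0]]]'
python3 -m creep '[[[-0.008,0,0,0,0,0,0],[-0.016,0,0,0,0,0,0],[-0.016,0,0,0,0,0,0]]]'
python3 -m creep '[[[-0.004,0,0,0,0,0,0],[-0.004,0,0,0,0,0,0]]]'
python3 -m creep '[[[-0.004,0,0,0,0,0,0],[-0.004,0,0,0,0,0,0]]]'
```

```text
time_s: 32.0
eef_pos: [0.6273, -0.0261, 0.0553]
ee_rot: [3.128, 0.292, 0.002]
contact_force: [-0.4, -0.2, -1.8]
gripper_width: 0.209
time_s: 32.38
eef_pos: [0.6221, -0.0269, 0.0548]
ee_rot: [3.128, 0.292, 0.001]
contact_force: [0.6, -0.1, -1.3]
gripper_width: 0.208
time_s: 32.62
eef_pos: [0.621, -0.027, 0.0545]
ee_rot: [-3.128, -0.292, 0.0]
contact_force: [-0.2, 0.2, -1.9]
gripper_width: 0.208
time_s: 32.88
eef_pos: [0.6201, -0.0271, 0.0546]
ee_rot: [-3.128, -0.292, -0.002]
contact_force: [2.5, 1.5, -1.3]
gripper_width: 0.205
```

```bash
python3 -m creep '[[[-0.004,0,0,0,0,0,0],[-0.004,0,0,0,0,0,0]]]'
python3 -m creep '[[[0,-0.012,0,0,0,0,0],[0,-0.016,0,0,0,0,0],[0,-0.018,0,0,0,0,0]]]'
python3 -m creep '[[[0,-0.004,0,0,0,0,0],[0,-0.004,0,0,0,0,0]]]'
python3 -m creep '[[[0,-0.003,0,0,0,0,0],[0,-0.003,0,0,0,0,0]]]'
```

```text
time_s: 33.12
eef_pos: [0.62, -0.0271, 0.0551]
ee_rot: [-3.128, -0.292, -0.006]
contact_force: [10.7, 3.4, -3.7]
gripper_width: 0.206
time_s: 33.5
eef_pos: [0.6191, -0.0228, 0.0553]
ee_rot: [3.126, 0.292, 0.007]
contact_force: [9.6, -3.6, -1.9]
gripper_width: 0.207
time_s: 33.75
eef_pos: [0.6189, -0.0217, 0.0553]
ee_rot: [3.126, 0.292, 0.007]
contact_force: [9.9, -3.6, -1.8]
gripper_width: 0.21
time_s: 34.0
eef_pos: [0.6189, -0.0217, 0.0553]
ee_rot: [3.125, 0.291, 0.007]
contact_force: [10.8, -9.1, -3.7]
gripper_width: 0.21
```

```bash
python3 -m creep '[[[0,-0.001,0.006,0,0,0,0],[0,-0.001,0.011,0,0,0,0],[0,-0.001,0.011,0,0,0,0]]]'
python3 -m creep '[[[0,0,0,0,0,0,0.45],[0,0,0,0,0,0,0.45],[0,0,0,0,0,0,0.45]]]'
python3 -m creep '[[[0,0,-0.15,0,0,0,0.5],[0,0,-0.3,0,0,0,0.5],[-0.1,0,-0.5,0,0,0,0.5],[-0.1,0,-0.7,0,0,0,0.5],[-0.1,0,-0.72,0,0,0,0.5],[-0.1,0,-0.72,0,0,0,0.5],[-0.1,0,-0.72,0,0,0,0.5]]]'
python3 fr.py 0.032 pics/w6.png; python3 - <<'E'
import cv2;a=cv2.imread('pics/w6.png')[60:230,160:360];cv2.imwrite('pics/w6c.png',cv2.resize(a,None,fx=4,fy=3.5,interpolation=2))
from lib import *
p,s=cur(); print(rel(p,s,(.375,-.003,.27),0))
E
```

```text
time_s: 34.38
eef_pos: [0.619, -0.0217, 0.0531]
ee_rot: [3.125, 0.291, 0.008]
contact_force: [5.6, -10.4, 6.4]
gripper_width: 0.206
time_s: 34.75
eef_pos: [0.617, -0.0197, 0.0509]
ee_rot: [-3.128, -0.292, 0.001]
contact_force: [0.3, -0.3, 0.7]
gripper_width: 0.449
time_s: 35.62
eef_pos: [0.5873, -0.0253, 0.2651]
ee_rot: [-3.127, -0.292, 0.005]
contact_force: [-0.2, -0.3, -0.3]
gripper_width: 0.5
tcp [ 0.5874 -0.0253  0.2652] 0.1862
[ 0.6193 -0.0215] (130, 91) -1.3736 [262. 137.] fix yaw 0.1972 rel@z.12 [ 0.1068  0.0074  0.4839  0.      0.     -0.0035] z.019 0.8206
[-0.6819 -0.204  -0.0161  0.      0.      0.0593]
```

View pics/w6c.png

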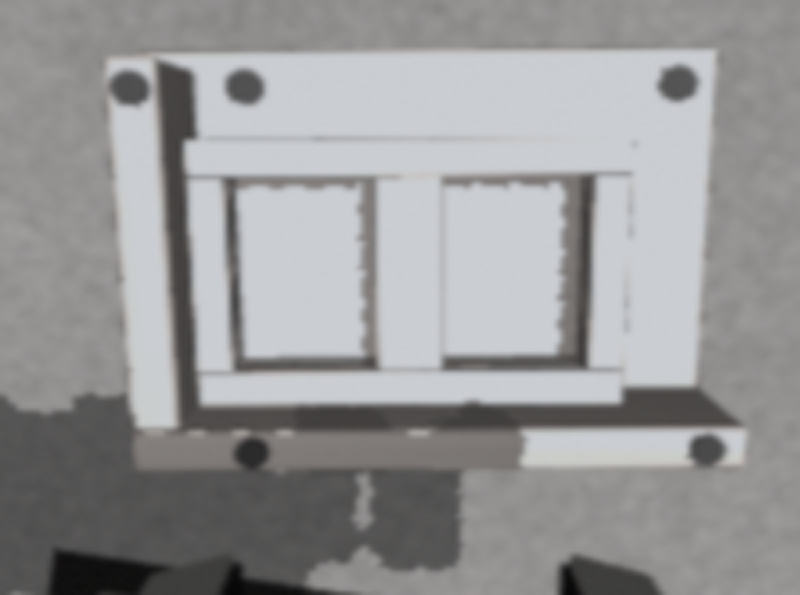

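```bash
python3 -m creep '[[[-0.2,-0.06,0,0,0,0.059,0.5],[-0.4,-0.12,0,0,0,0.059,0.5],[-0.6,-0.18,0,0,0,0.059,0.5],[-0.682,-0.204,0,0,0,0.059,0.5],[-0.682,-0.204,0,0,0,0.059,0.5],[-0.682,-0.204,0,0,0,0.059,0.5],[-0.682,-0.204,0,0,0,0.059,0.5]]]'
python3 fr.py 0.001
python3 - <<'E'
from lib import *
d=optics.get_image("wrist"); P=hmap(d); f=d["frame"]
m=(P[...,2]>.035)&(P[...,2]<.052)&(f.max(2)<70); m[260:]=0
for r in rects(d,m,.043,50): print("bar",np.round(r[0],4),r[1],r[2],r[3])
d=optics.get_image("top")
for r in rects(d,d["frame"].min(2)>165,.01,300): print(r)
E
```

```text
time_s: 36.55
eef_pos: [0.376, -0.0032, 0.2667]
ee_rot: [-3.141, -0.001, 0.002]
contact_force: [0.0, 0.1, -0.6]
gripper_width: 0.497
tcp [ 0.3759 -0.0031  0.2667] 0.0007
[ 0.4254 -0.0034] (129, 89) 1.5705 [259. 121.] fix yaw 3.1413 rel@z.12 [ 0.165   0.0011  0.489   0.      0.     -0.9997] z.019 0.8257
[ 0.5526 -0.0109] (128, 24) 1.5704 [261.   9.] fix yaw 3.1412 rel@z.12 [ 0.5889  0.0263  0.489   0.      0.     -0.9997] z.019 0.8257
bar [ 0.4238 -0.0034] (63, 11) -0.0001901497018316576 [260. 125.]
bar [0.5527 0.015 ] (55, 5) -1.3705227512373572 [242.   4.]
((0.04625205230712891, 0.6228985595703125), (258, 218), np.float64(-1.5689014712946228), array([ 71., 334.]))
((0.6349285278320312, -0.03152708435058594), (185, 124), np.float64(-1.3695350180785606), array([259., 163.]))
```

```bash
python3 -m creep '[[[0.163,0.001,0.2,0,0,0,0.5],[0.163,0.001,0.4,0,0,0,0.5],[0.163,0.001,0.55,0,0,0,0.5],[0.163,0.001,0.68,0,0,0,0.5],[0.163,0.001,0.75,0,0,0,0.5],[0.163,0.001,0.772,0,0,0,0.5],[0.163,0.001,0.772,0,0,0,0.5],[0.163,0.001,0.772,0,0,0,0.5]]]'
python3 -m creep '[[[0,0,0,0,0,0,0],[0,0,0,0,0,0,0],[0,0,0,0,0,0,0],[0,0,0,0,0,0,0],[0,0,0,0,0,0,0]]]'
python3 - <<'E'
from lib import *
p,s=cur(); print(p,s,rel(p,s,(.6267,-.0265,.16),.1875))
E
```

```text
time_s: 37.7
eef_pos: [0.4248, -0.0034, 0.0364]
ee_rot: [3.141, 0.001, 0.003]
contact_force: [-0.5, -0.5, 0.0]
gripper_width: 0.501
time_s: 38.33
eef_pos: [0.4243, -0.0033, 0.0356]
ee_rot: [-3.142, -0.001, 0.0]
contact_force: [-0.1, -0.2, 2.6]
gripper_width: 0.143
[ 0.4242512  -0.00333687  0.03561747] 0.0006934916499178988 [ 0.6748  0.0777 -0.4146  0.      0.     -0.0595]
```

```bash
python3 -m creep '[[[0,0,-0.1,0,0,0,0],[0,0,-0.3,0,0,0,0],[0,0,-0.42,0,0,-0.03,0],[0.2,0.02,-0.42,0,0,-0.0595,0],[0.4,0.05,-0.42,0,0,-0.0595,0],[0.6,0.07,-0.42,0,0,-0.0595,0],[0.675,0.078,-0.42,0,0,-0.0595,0],[0.675,0.078,-0.42,0,0,-0.0595,0]]]'
python3 -m creep '[[[0,0,0,0,0,0,0],[0,0,0,0,0,0,0]]]'
python3 - <<'E'
from lib import *
p,s=cur(); print(p,s,rel(p,s,(.6267,-.0265,.08),.1875),telemetry.observe()["gripper_width"])
E
```

```text
time_s: 39.33
eef_pos: [0.627, -0.0267, 0.1597]
ee_rot: [-3.127, -0.294, 0.004]
contact_force: [-1.0, -1.0, -5.1]
gripper_width: 0.148
time_s: 39.58
eef_pos: [0.6261, -0.0265, 0.1617]
ee_rot: [-3.128, -0.295, 0.0]
contact_force: [-0.4, -0.2, -4.2]
gripper_width: 0.144
[ 0.62613177 -0.02646162  0.16173628] 0.18778973739186056 [1.800e-03 5.000e-04 2.725e-01 0.000e+00 0.000e+00 1.000e-04] 0.1435489334633431
```

```bash
python3 -m creep '[[[0.001,0,0.1,0,0,0,0],[0.001,0,0.18,0,0,0,0],[0.001,0,0.24,0,0,0,0],[0.001,0,0.274,0,0,0,0],[0.001,0,0.274,0,0,0,0],[0.001,0,0.274,0,0,0,0]]]'
python3 -m creep '[[[-0.008,0,0,0,0,0,0],[-0.016,0,0,0,0,0,0],[-0.016,0,0,0,0,0,0]]]'
python3 -m creep '[[[-0.004,0,0,0,0,0,0],[-0.004,0,0,0,0,0,0]]]'
python3 -m creep '[[[-0.004,0,0,0,0,0,0],[-0.004,0,0,0,0,0,0]]]'
```

```text
time_s: 40.33
eef_pos: [0.6274, -0.0266, 0.08]
ee_rot: [3.128, 0.294, 0.002]
contact_force: [-0.0, 0.1, -5.1]
gripper_width: 0.143
time_s: 40.7
eef_pos: [0.6223, -0.0275, 0.0796]
ee_rot: [3.128, 0.294, 0.001]
contact_force: [0.5, 0.4, -4.4]
gripper_width: 0.143
time_s: 40.95
eef_pos: [0.6218, -0.0275, 0.0798]
ee_rot: [3.128, 0.294, 0.003]
contact_force: [5.3, 2.5, -3.4]
gripper_width: 0.15
time_s: 41.2
eef_pos: [0.6214, -0.0276, 0.0803]
ee_rot: [3.128, 0.295, 0.007]
contact_force: [8.7, 2.7, -4.1]
gripper_width: 0.145
```

```bash
python3 -m creep '[[[0,-0.012,0,0,0,0,0],[0,-0.016,0,0,0,0,0],[0,-0.017,0,0,0,0,0]]]'
python3 -m creep '[[[0,-0.004,0,0,0,0,0],[0,-0.004,0,0,0,0,0]]]'
python3 -m creep '[[[0,-0.003,0,0,0,0,0],[0,-0.003,0,0,0,0,0]]]'
python3 -m creep '[[[0,-0.002,0,0,0,0,0],[0,-0.002,0,0,0,0,0]]]'
```

```text
time_s: 41.58
eef_pos: [0.6204, -0.0235, 0.0802]
ee_rot: [3.126, 0.294, 0.006]
contact_force: [8.9, -3.2, -4.8]
gripper_width: 0.147
time_s: 41.82
eef_pos: [0.6202, -0.0223, 0.0801]
ee_rot: [3.126, 0.294, 0.006]
contact_force: [10.7, -2.5, -4.3]
gripper_width: 0.148
time_s: 42.08
eef_pos: [0.62, -0.0214, 0.0801]
ee_rot: [3.126, 0.294, 0.006]
contact_force: [8.2, -2.9, -3.9]
gripper_width: 0.149
time_s: 42.32
eef_pos: [0.6199, -0.0212, 0.0801]
ee_rot: [3.126, 0.294, 0.006]
contact_force: [10.5, -5.2, -3.6]
gripper_width: 0.146
```

```bash
python3 -m creep '[[[0,-0.003,0,0,0,0,0],[0,-0.003,0,0,0,0,0]]]'
python3 -m creep '[[[0,0,0.006,0,0,0,0],[0,0,0.012,0,0,0,0],[0,0,0.012,0,0,0,0]]]'
python3 -m creep '[[[0,0,0.002,0,0,0,0],[0,0,0.002,0,0,0,0]]]'
```

```text
time_s: 42.58
eef_pos: [0.6199, -0.0212, 0.0802]
ee_rot: [3.125, 0.293, 0.007]
contact_force: [10.8, -11.6, -4.6]
gripper_width: 0.141
time_s: 42.95
eef_pos: [0.6202, -0.0215, 0.0778]
ee_rot: [3.124, 0.293, 0.008]
contact_force: [6.4, -12.3, 4.0]
gripper_width: 0.147
time_s: 43.2
eef_pos: [0.6201, -0.0215, 0.0777]
ee_rot: [3.124, 0.293, 0.008]
contact_force: [3.6, -12.2, 10.3]
gripper_width: 0.146
```

```bash
python3 -m creep '[[[0,0,0,0,0,0,0.4],[0,0,0,0,0,0,0.4],[0,0,0,0,0,0,0.4]]]'
python3 -m creep '[[[0,0,-0.15,0,0,0,0.4],[0,0,-0.3,0,0,0,0.4],[-0.1,0,-0.5,0,0,0,0.4],[-0.1,0,-0.65,0,0,0,0.4],[-0.1,0,-0.65,0,0,0,0.4],[-0.1,0,-0.65,0,0,0,0.4],[-0.1,0,-0.65,0,0,0,0.4]]]'
python3 fr.py 0.042 pics/w7.png; python3 - <<'E'
import cv2;a=cv2.imread('pics/w7.png')[60:230,160:360];cv2.imwrite('pics/w7c.png',cv2.resize(a,None,fx=4,fy=3.5,interpolation=2))
from lib import *
d=optics.get_image("scene"); P=hmap(d); m=(P[...,2]>.062)&(P[...,2]<.11)&(d["frame"].max(2)<60)
for c in cv2.findContours(m.astype(np.uint8),0,1)[0]:
    q=c[:,0].mean(0)
    if 400<q[0]<470 and 170<q[1]<240: print("scene pin",q,cv2.boundingRect(c),np.nanmean(P[c[:,0,1],c[:,0,0]],0))
d=optics.get_image("top"); P=hmap(d); m=(P[...,2]>.062)&(P[...,2]<.11)
for c in cv2.findContours(m.astype(np.uint8),0,1)[0]:
    q=c[:,0].mean(0)
    if 90<q[0]<160 and 190<q[1]<260: print("top pin",q,cv2.boundingRect(c),np.nanmean(P[c[:,0,1],c[:,0,0]],0))
m=(P[...,2]>.075)&(P[...,2]<.11)&(d["frame"].max(2)<80); m[:,:90]=0;m[:,160:]=0; print("pin pts",P[m].mean(0),m.sum())
m=(P[...,2]>.085)&(P[...,2]<.11); m[:,:90]=0;m[:,160:]=0; print(P[m].mean(0),m.sum())
m=(P[...,2]>.04)&(P[...,2]<.055);m[:,:90]=0;m[:,160:]=0;m[:190]=0;m[250:]=0
for r in rects(d,m,.05,100): print("counter",r)
E
```

```text
time_s: 43.58
eef_pos: [0.6182, -0.0191, 0.075]
ee_rot: [-3.128, -0.295, 0.001]
contact_force: [-0.1, 0.6, 0.4]
gripper_width: 0.395
time_s: 44.45
eef_pos: [0.5886, -0.0248, 0.2685]
ee_rot: [-3.127, -0.294, 0.004]
contact_force: [-0.4, -0.3, -0.7]
gripper_width: 0.403
tcp [ 0.5886 -0.0248  0.2687] 0.1877
[ 0.6191 -0.0215] (130, 91) -1.3728 [262. 139.] fix yaw 0.198 rel@z.12 [ 0.1017  0.0082  0.4958  0.      0.     -0.0032] z.019 0.8325
[ 0.7765 -0.1438] (161, 66) 1.441 [403.  27.] fix yaw 3.0118 rel@z.12 [ 0.5411  0.5066  0.4958  0.      0.     -0.8989] z.019 0.8325
scene pin [442.5 194. ] (440, 189, 7, 11) [0.35192329 0.46036123 0.07984622]
top pin [116.23529412 243.52941176] (113, 242, 8, 4) [0.34559977 0.45840425 0.08152628]
top pin [121. 241.] (121, 241, 1, 1) [0.35421323 0.44912578 0.06266622]
top pin [121.5 239. ] (121, 239, 2, 1) [0.36098281 0.4475618  0.06276851]
top pin [120.57142857 236.42857143] (118, 234, 6, 6) [0.36979569 0.45055921 0.06397645]
top pin [128. 227.] (128, 227, 1, 1) [0.40147385 0.42598834 0.06373956]
top pin [125.625 229.125] (123, 226, 6, 7) [0.3943724  0.43393448 0.06383566]
top pin [130.18181818 219.95454545] (127, 216, 8, 9) [0.4254151  0.41836743 0.06588084]
pin pts [0.34553545 0.45591102 0.08774753] 6
[0.34524188 0.45990702 0.09281497] 15
counter ((0.43624847412109374, 0.41564593505859376), (90, 80), np.float64(0.01812989564260775), array([132., 218.]))
```

View pics/w7c.png

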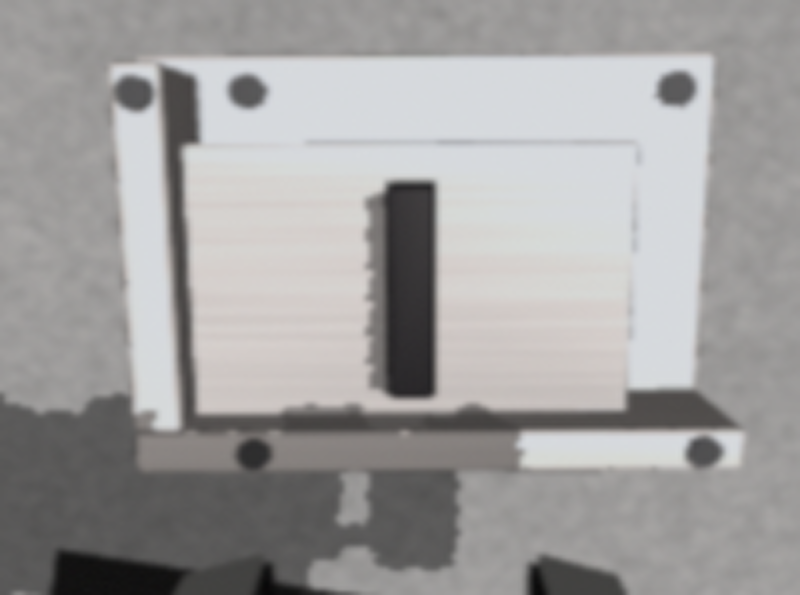

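```bash
python3 - <<'E'
from lib import *
p,s=cur(); print(rel(p,s,(.465,.24,.26),1.2),rel((.465,.24,.26),1.2,(.342,.496,.22),np.pi/2))
E
```

```text
[-0.2405 -0.9444  0.0307  0.      0.     -0.3222] [ 0.6468 -0.6913  0.1333  0.      0.     -0.118 ]
```

```bash
python3 -m creep '[[[-0.24,-0.944,0.03,0,0,-0.322,0],[-0.24,-0.944,0.03,0,0,-0.322,0],[-0.24,-0.944,0.03,0,0,-0.322,0],[-0.24,-0.944,0.03,0,0,-0.322,0],[-0.24,-0.944,0.03,0,0,-0.322,0],[-0.24,-0.944,0.03,0,0,-0.322,0],[-0.24,-0.944,0.03,0,0,-0.322,0],[-0.24,-0.944,0.03,0,0,-0.322,0]]]'
python3 -m creep '[[[0.647,-0.69,0.133,0,0,-0.118,0],[0.647,-0.69,0.133,0,0,-0.118,0],[0.647,-0.69,0.133,0,0,-0.118,0],[0.647,-0.69,0.133,0,0,-0.118,0],[0.647,-0.69,0.133,0,0,-0.118,0],[0.647,-0.69,0.133,0,0,-0.118,0],[0.647,-0.69,0.133,0,0,-0.118,0],[0.647,-0.69,0.133,0,0,-0.118,0]]]'
python3 - <<'E'
from lib import *
p,s=cur(); print(p,s,rel(p,s,(.341,.495,.088),np.pi/2))
d=optics.get_image("top"); cv2.imwrite("pics/t3.png",d["frame"][150:300,50:250])
E
```

```text
time_s: 45.6
eef_pos: [0.4655, 0.2395, 0.261]
ee_rot: [-2.596, -1.77, 0.0]
contact_force: [-0.4, -0.0, 0.3]
gripper_width: 0.003
time_s: 46.6
eef_pos: [0.3438, 0.495, 0.2216]
ee_rot: [2.225, 2.218, 0.001]
contact_force: [0.7, 0.3, -0.2]
gripper_width: 0.003
[0.34381309 0.49499204 0.22160931] 1.5679277811450458 [-0.     -0.0094  0.4454  0.      0.     -0.0009]
```

```bash
python3 -m creep '[[[0,-0.009,0.15,0,0,0,0],[0,-0.009,0.3,0,0,0,0],[0,-0.009,0.4,0,0,0,0],[0,-0.009,0.445,0,0,0,0],[0,-0.009,0.445,0,0,0,0],[0,-0.009,0.445,0,0,0,0]]]'
python3 -m creep '[[[-0.04,0,0,0,0,0,0],[-0.07,0,0,0,0,0,0],[-0.11,-0.013,0,0,0,0,0],[-0.143,-0.025,0,0,0,0,0],[-0.18,-0.03,0,0,0,0,0],[-0.22,-0.033,0,0,0,0,0],[-0.22,-0.033,0,0,0,0,0]]]'
```

```text
time_s: 47.4
eef_pos: [0.3408, 0.4963, 0.0893]
ee_rot: [-2.223, -2.22, -0.003]
contact_force: [-0.2, -0.5, 0.6]
gripper_width: 0.006
time_s: 48.28
eef_pos: [0.3302, 0.4292, 0.0878]
ee_rot: [-2.223, -2.22, 0.0]
contact_force: [-1.5, 2.7, -0.6]
gripper_width: 0.002
```

Contact is made (about 2.7 N in +y); continue to the stop.

```bash
python3 -m creep '[[[-0.04,0.004,0,0,0,0,0],[-0.08,0.01,0,0,0,0,0],[-0.115,0.023,0,0,0,0,0],[-0.14,0.035,0,0,0,0,0],[-0.14,0.035,0,0,0,0,0]]]'
python3 -m creep '[[[-0.01,0.005,0,0,0,0,0],[-0.013,0.006,0,0,0,0,0],[-0.013,0.006,0,0,0,0,0]]]'
python3 -m creep '[[[-0.007,0.004,0,0,0,0,0],[-0.007,0.004,0,0,0,0,0]]]'
```

```text
time_s: 48.9
eef_pos: [0.341, 0.3874, 0.0877]
ee_rot: [-2.223, -2.22, 0.0]
contact_force: [-1.8, 2.5, 0.4]
gripper_width: 0.006
time_s: 49.28
eef_pos: [0.3418, 0.3855, 0.0878]
ee_rot: [-2.22, -2.219, -0.003]
contact_force: [-8.3, 15.9, -2.4]
gripper_width: 0.001
time_s: 49.52
eef_pos: [0.3424, 0.3844, 0.0879]
ee_rot: [-2.219, -2.218, -0.004]
contact_force: [-14.4, 26.0, -3.7]
gripper_width: 0.003
```

```bash
python3 -m creep '[[[0.06,-0.02,0,0,0,0,0],[0.16,-0.045,0,0,0,0,0],[0.26,-0.04,0,0,0,0,0],[0.36,-0.01,0,0,0,0,0],[0.42,0,0,0,0,0,0],[0.42,0,-0.2,0,0,0,0],[0.42,0,-0.4,0,0,0,0],[0.42,0,-0.45,0,0,0,0]]]'
python3 -m creep '[[[0.1,0.3,0,0,0,0,0.3],[0.1,0.6,0,0,0,0,0.3],[0,0.6,-0.1,0,0,0,0.3]]]'
python3 - <<'E'
from lib import *
d=optics.get_image("top"); P=hmap(d)
m=(P[...,2]>.085)&(P[...,2]<.11); m[:,:90]=0;m[:,160:]=0;m[:190]=0;m[260:]=0; print("pin",P[m].mean(0),m.sum())
s=optics.get_image("scene"); cv2.imwrite("pics/s9.png",s["frame"]); cv2.imwrite("pics/t9.png",d["frame"])
E
```

```text
time_s: 50.52
eef_pos: [0.3447, 0.5085, 0.2268]
ee_rot: [2.222, 2.22, 0.009]
contact_force: [0.3, 0.8, -0.4]
gripper_width: 0.006
time_s: 50.9
eef_pos: [0.5185, 0.5101, 0.2449]
ee_rot: [2.221, 2.222, -0.011]
contact_force: [-0.3, 0.8, 1.3]
gripper_width: 0.281
pin [nan nan nan] 0<stdin>:3: RuntimeWarning: Mean of empty slice.
  ret = um.true_divide(
```

View pics/s9.png

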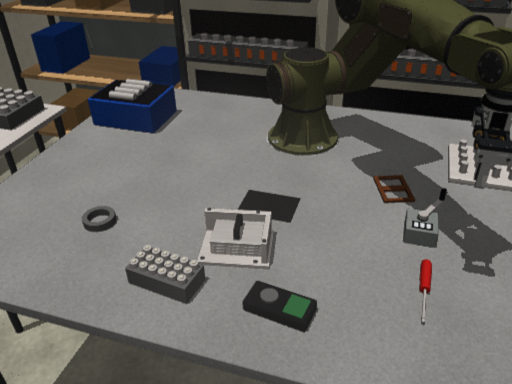

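```bash
python3 -m creep '[[[0,0,0,0,0,0,0.3],[0,0,0,0,0,0,0.3],[0,0,0,0,0,0,0.3],[0,0,0,0,0,0,0.3]]]'
python3 - <<'E'
from lib import *
d=optics.get_image("top"); P=hmap(d); Z=P[...,2]; S=(slice(120,200),slice(215,300))
for n,lo,hi,z in(("press",.047,.060,.052),("fence",.07,.085,.077)):
    m=np.zeros(Z.shape,bool); m[S]=((Z>lo)&(Z<hi))[S]
    for r in rects(d,m,z,80): print(n,r)
s=optics.get_image("scene"); P=hmap(s); m=(P[...,2]>.062)&(P[...,2]<.11)&(s["frame"].max(2)<60)
for c in cv2.findContours(m.astype(np.uint8),0,1)[0]:
    q=c[:,0].mean(0)
    if 400<q[0]<470 and 170<q[1]<240: print("scene pin",q,np.nanmean(P[c[:,0,1],c[:,0,0]],0))
cv2.imwrite("pics/s10.png",cv2.resize(s["frame"][195:275,190:285],None,fx=7,fy=7,interpolation=2))
E
```

```text
time_s: 51.5
eef_pos: [0.5168, 0.5108, 0.2494]
ee_rot: [2.221, 2.221, -0.0]
contact_force: [0.3, -0.5, 0.2]
gripper_width: 0.297
press ((0.6195056762695312, -0.021863624572753905), (130, 85), np.float64(-1.3759307825287108), array([256., 163.]))
press ((0.757505126953125, -0.12028627014160156), (120, 38), np.float64(1.5474807509254165), array([284., 124.]))
fence ((0.6228344116210938, -0.028935028076171876), (173, 129), np.float64(-1.373318670907777), array([252., 170.]))
scene pin [442.35714286 193.96428571] [0.34964078 0.46026048 0.0783965 ]
```

View pics/s10.png

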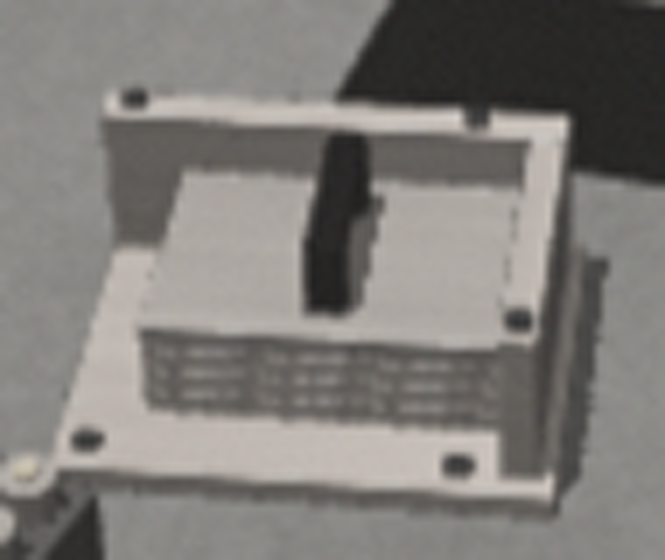

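```bash
python3 -c "
from bench import robot; print(robot.finish_job())"
```

```text
the job is handed in; nothing more can be done
None
```

The job is done and handed in after about 52 s of robot time. Three frames were present, and the brown look-alike was left alone.

**What I did:**
- Parked the pressure plate on the mat.
- Stacked the three frames on the bed, pushing each one against both fences until the force showed contact.
- Put the plate on top in the same way.
- Pushed the lever to its stop, where the force rose to 26 N in y, and backed off.

**Last checks:**
- **Stack:** the views show it aligned against both fences. The plate centre was at about (0.619, -0.022) m, against an expected (0.620, -0.022) m.
- **Lever:** the pin was back at its rest pixel.
- **Bystanders:** the cell tray, meter, screwdriver, tape and look-alike looked unmoved in the last scene picture. I judged this by eye and did not measure it.

**Readings that disagreed:**
- **Yaw:** camera estimates for the top frame, the plate and the fences ranged from 0.187 to 0.198 rad, which is about pixel noise.
- **Pin:** my top-camera search after releasing the lever found nothing, so the lever's return rests on the scene camera alone.

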